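# Seat the drive coupling on the food processor

### The arm

A 7-joint arm with a two-finger parallel gripper is mounted at the origin on the work surface. World frame = base frame: x ahead of the robot, y to its left, z up, the work surface at z = 0. Lengths are in m, angles in rad, forces in N, time in s.
With the tool pointing down it reaches from about 0.425 to 0.925 m from the base axis. Payload 6.8 kg.
Tool frame: the origin (TCP) lies midway between the tips of the shut fingers; the grasp point (between the pads) lies 19 mm behind it; z points along the fingers, y is the line along which they close (so a half turn about z gives the same grasp; the last joint's range is limited). The gripper opens to 85 mm and grips with 20 to 120 N. Pads are 22 mm wide; open, the fingers measure 114 mm over their backs; the gripper's body (76 mm by 85 mm) begins 54 mm behind the grasp point. The pads swing forward as they close: fully open they stand 13 mm farther back than shut.
Start: joints at [1.225, 0.477, 0.022, 1.555, -0.011, 1.109, -0.083], TCP at [0.159, -0.656, 0.231] pointing down, gripper open.
Joint ranges: [-2.96, 2.96], [-0.34, 2.1], [-1.41, 1.46], [0.24, 2.44], [-1.37, 4.51], [0.17, 1.92], [-2.96, 2.96]. Speed limits (rad/s): [2.39, 2.39, 3.14, 3.14, 3.14, 3.14, 3.14].

### API

Orientations are given as a unit quaternion [w, x, y, z].
In Python, from station import * gives the robot as it stands.
- The arm moves only by the shell command python3 -m creep 'ROWS' [FORCE]. ROWS is JSON, a list of rows, each a list of 7 numbers: the gripper command: -1 is shut, 1 is fully open, values between are in proportion, then the shift along the world's x, y, z in mm, then the turn, a rotation vector about the world's x, y, z in rad. A call has 1 to 5 rows; each row shifts and turns the commanded pose from where the row before left it; what a row does not reach is not made up. A row lasts 1/8 s, in which the tool goes at most 62.5 mm and 10.7 degrees, less where a joint would pass 70% of its speed; a pose out of reach is approached as far as the arm can. A call is refused whole if a number of a shift passes 62.5 or a number of a turn 0.188, either way. A call with a gripper value outside its range is refused whole. The fingers move at their own pace and stop on an object; FORCE is the grip in N (left out, the last holds). Time passes only in rows, so rows that do not move let the fingers close. It gives the time, the measured TCP pose, the force, the opening and the grip force at its end, in the units of the state.
- get_obs(): the state, without advancing time (a new reading comes with each control period).
- read_camera(name): name is "side" or "top" or "wrist"; returns (picture, depth): 400x640x3 uint8, red, green, blue; 400x640 float32, m along the optical axis (not along the pixel's ray), 0 where there is no reading.
- camera_params(name): a dict with "intrinsics" (3x3 intrinsics, pixels), "k1" (the pictures are not rectified: a ray, as slopes to the right and down, at radius r is drawn at 1 + k1 r^2 times it, then the intrinsics apply), "cam_to_world" (4x4, takes a point from camera to world coordinates); the wrist camera has in their place "mount" (4x4, takes a point from camera to tool coordinates, whose origin is the TCP and whose axes are the flange's). Camera axes: x right, y up, looking along -z (the intrinsics and any distortion apply to the point x, -y, -z); pixel columns grow to the right and rows downward; lengths in m; the calibration is good to about 2 mm. A picture is of the moment at which its call begins: read the wrist's pose just before it. camera_params takes no time and is no camera call.
- hand_in(): hands the job in; it is judged then, once.
The state is a dict: "t": time; "q": joint angles; "joint_vel": joint speeds; "joint_torque": joint torques, N m; "eef_pos": TCP position; "tool_rot": TCP orientation; "contact_force": force on the tool from outside, world axes, zero at the start; "torque": the same for the moment, N m; "gripper_width": opening from 0.0 (shut) to 1.0 (fully open); "grasp_force": force on a finger pad.
Only numpy, scipy, OpenCV 4.12 (cv2) and the standard library are available. Lean on these libraries where they do the work, as an engineer would, in place of code of your own. Each camera call takes 0.05 s, during which the arm holds its last target. There are 200 camera calls.

### The job

The orange drive coupling on the white food processor is riding high because its slot lies across the key on the drive shaft. Turn it by its grip bar until the slot lines up with the key and the coupling drops fully down onto the machine's deck, then let go of it. Leave the black blender's blue coupling and the mug where they are.

Things in the scene. Friction and masses are not known exactly. Their poses are not given: they have to be found in the camera images.
- coupling: Loose orange hub, 0.15 kg, sleeve 52 mm wide, cap 60 mm wide at 56-60 mm height; on the cap a grip bar 56 long, 16 wide, 34 mm tall (60-94 mm above underside). Origin: axis, underside. Bar and slot (16 wide, 18 mm deep, open below) both run along its x; half a turn is the same. Starts on top of the key, 16 mm high; turns freely, drops within 10 degrees of the key. Bore has 2 mm play on the shaft.
- processor: Fixed white base 190 x 180 mm, deck top at 90 mm. Origin: on the shaft axis at the counter top. Shaft 12 mm wide, 48 mm tall. Key across its foot: 32 long, 8 wide, 16 mm high, along the base's x (dial side = -x), hidden by the coupling; two black marks on the deck, before and behind, lie in line with it. Seated, the coupling's underside is on the deck, its bar in line with the marks.
- blender_coupling: Blue coupling, shaped like the orange one, loose but already fully seated on the black blender base (same size as the white base). Origin: on its axis, at its underside; x along its grip bar. A bystander.
- mug: White mug, 80 mm wide, 95 mm high, standing on the counter beyond the machines. Origin: centre of its underside; handle towards its +y. A bystander.
Not all that is in view belongs to the job. Several things have the shape of the coupling; the one meant has the colours described above.

How it is judged:
At the end, for the whole second after the job is handed in: The orange coupling is at rest and upright (within 6 degrees) on the white food processor's shaft (within 6 mm of its axis), its slot over the key (within 20 degrees) and its underside within 5 mm of the deck; the blue coupling is within 20 mm and the mug within 30 mm of where it was (horizontal distance between coupling and processor below 0.006 m and z of coupling in the frame of processor below 0.095 m and angle between the x axis of coupling and the x axis of processor, either way round below 0.35 rad and angle between coupling's own z axis and vertical below 0.1 rad and linear speed of coupling below 0.02 m/s and distance of blender_coupling from where it was at the start of the episode below 0.02 m and distance of mug from where it was at the start of the episode below 0.03 m); the robot touches nothing.
It fails at once if the blue coupling is moved by more than 20 mm (distance of blender_coupling from where it was at the start of the episode above 0.02 m).
It fails at once if the mug is moved by more than 30 mm (distance of mug from where it was at the start of the episode above 0.03 m).
It also fails if it takes over 38 s, if anything falls off the work surface, if the arm or the gripper's body presses on something with over 40 N, if the wrist force passes 120 N, or if a joint passes its speed limit or range.

## Working session

There is one attempt and no reset: what is moved stays moved. The work goes in short steps, Python scripts to look and compute and a shell command to move; the robot and the scene stay as the last step left them, time stands still between calls to the robot, and variables do not carry over. Pictures are saved under pics/ and viewed, at most 10 in all, crops included, and the job is handed in when it is done.

```bash
mkdir -p pics
cat > h.py <<'E'
from station import *
import numpy as np, cv2
def save(n,f):
    p,d=read_camera(n); cv2.imwrite(f'pics/{f}.png',p[:,:,::-1]); np.save(f'pics/{f}.npy',d); return p,d
def pts(c,T,uv,d):
    K=c['intrinsics'];uv=np.asarray(uv,float).reshape(-1,1,2)
    s=cv2.undistortPoints(uv,np.array(K,float),np.array([c['k1'],0,0,0,0.]))[:,0]
    d=np.broadcast_to(d,(len(s),))
    P=np.c_[s[:,0]*d,-s[:,1]*d,-d,np.ones(len(s))]
    return (P@np.array(T).T)[:,:3]
def onplane(c,T,uv,z):
    a=pts(c,T,uv,1.0);o=np.array(T)[:3,3];v=a-o
    return o+v*((z-o[2])/v[:,2])[:,None]
E
python3 - <<'E'
from h import *
for n in('top','side'): save(n,n+'0')
a=cv2.imread('pics/top0.png');b=cv2.imread('pics/side0.png')
for n in('top','side'): print(np.round(camera_params(n)['cam_to_world'],2))
o=get_obs();print(o['t'],o['eef_pos'],o['tool_rot'])
E
```

```text
[[ 0.07  0.97 -0.22  0.41]
 [-1.    0.07 -0.02 -0.1 ]
 [-0.01  0.22  0.98  1.21]
 [ 0.    0.    0.    1.  ]]
[[ 0.92  0.3  -0.24  0.35]
 [-0.39  0.7  -0.61 -0.84]
 [-0.02  0.65  0.76  1.02]
 [ 0.    0.    0.    1.  ]]
0.1 [ 0.15887534 -0.65548314  0.23042537] [-8.16245402e-04  9.92936380e-01  1.18645077e-01 -1.59224550e-04]
```

View pics/top0.png

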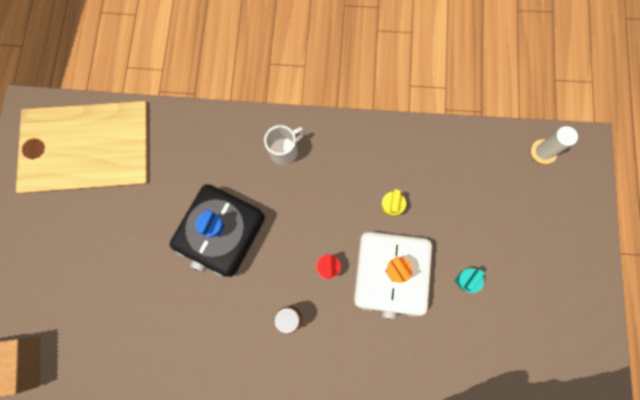

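View pics/side0.png

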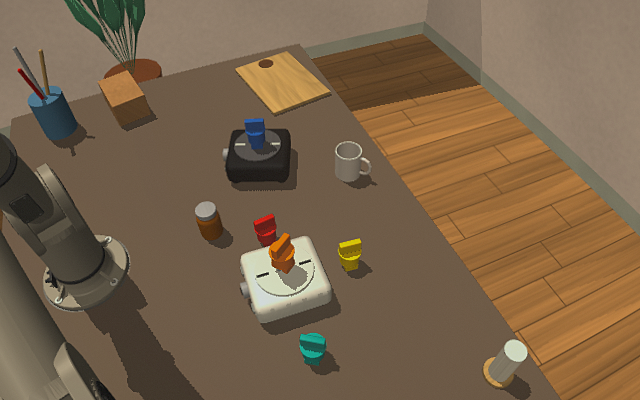

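Top view: couplings are orange (400,270) on the white base, blue (209,223) on the black base, and red (328,266), yellow (394,203) and teal (471,281) loose on the counter. The orange one, on the white base and between the black marks (397,251) and (393,295), fits the description. The bar lies across the marks. I'll confirm it in a crop and measure.

Run:
```python
from h import *
a=cv2.imread('pics/top0.png');cv2.imwrite('pics/crop.png',cv2.resize(a[225:325,345:445],None,fx=5,fy=5,interpolation=cv2.INTER_CUBIC))
for n in('top','side'):
    im=cv2.imread(f'pics/{n}0.png');d=np.load(f'pics/{n}0.npy');c=camera_params(n);T=c['cam_to_world']
    h=cv2.cvtColor(im,cv2.COLOR_BGR2HSV)
    m=cv2.inRange(h,(6,150,120),(17,255,255))
    box=(345,225,445,325) if n=='top' else (235,225,335,325)
    k=np.zeros_like(m);k[box[1]:box[3],box[0]:box[2]]=1;m*=k
    v,u=np.nonzero(m);P=pts(c,T,np.c_[u,v],d[v,u])
    print(n,len(P),np.round(np.percentile(P[:,2],[5,50,95]),3))
    S=P[(P[:,2]>.185)];S=S[S[:,2]>np.percentile(P[:,2],97)-.008]
    (cx,cy),sz,an=cv2.minAreaRect((S[:,:2]*1000).astype(np.float32));
    w,V=np.linalg.eigh(np.cov(S[:,:2].T));x=V[:,1]
    print('bar',len(S),cx,cy,sz,S.mean(0),np.degrees(np.arctan2(x[1],x[0])))
    # black marks
    b=((im.max(2)<70)*k*255).astype(np.uint8)
    nl,l,st,ce=cv2.connectedComponentsWithStats(b)
    for i in range(1,nl):
        if st[i,4]>8: print('mark',st[i],onplane(c,T,ce[i],.09)[0],pts(c,T,ce[i],d[int(ce[i][1]),int(ce[i][0])])[0])
    w=((im.min(2)>130)*k*255).astype(np.uint8)
    v,u=np.nonzero(w);Q=pts(c,T,np.c_[u,v],d[v,u]);Q=Q[abs(Q[:,2]-.09)<.006]
    r=cv2.minAreaRect((Q[:,:2]*1000).astype(np.float32));print('base',r,np.median(Q[:,2]))
```

```text
top 294 [0.163 0.168 0.201]
bar 102 442.56396484375 -186.56649780273438 (50.99901580810547, 182.5193328857422) [ 0.48896038 -0.25381312  0.20853555] 100.59862223963
base ((489.2011413574219, -254.6914520263672), (160.61265563964844, 172.47625732421875), 84.763671875) 0.08859481206431385
side 517 [0.126 0.167 0.202]
bar 154 413.2774658203125 -535.18408203125 (622.1713256835938, 42.81964874267578) [ 0.48167179 -0.28883733  0.24274233] 76.2972539931017
mark [299 260  12   5  20] [ 0.54376298 -0.25911218  0.09      ] [ 0.54370532 -0.25928615  0.09027789]
mark [257 273  12   4  21] [ 0.43778034 -0.25276303  0.09      ] [ 0.43773086 -0.25309819  0.0905296 ]
mark [249 299   3   8  14] [ 0.3873304  -0.31137944  0.09      ] [ 0.39075382 -0.26153464  0.00251868]
mark [277 315  16   6  17] [ 0.44747828 -0.38017939  0.09      ] [ 0.45694634 -0.3349956  -0.00114768]
mark [305 314  30  11  38] [ 0.51720234 -0.41318225  0.09      ] [ 0.53292944 -0.37273234  0.00210299]
mark [261 322  12   3  21] [ 0.40591938 -0.37614494  0.09      ] [ 0.41129471 -0.33069509 -0.00088818]
base ((488.4077453613281, -261.00872802734375), (164.12367248535156, 174.1903076171875), 85.33808898925781) 0.08935459925590716
```

View pics/crop.png

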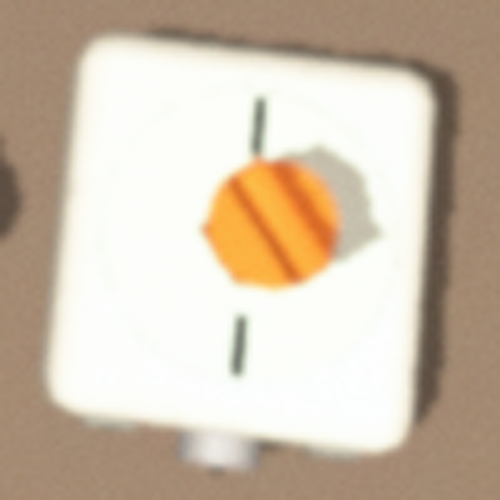

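Crop confirms it: an orange coupling on the white base, with the marks in line and the bar about 40° off them. Now the bar's pose, without the stray depths.

Run:
```python
from h import *
for n,box in(('top',(375,245,425,295)),('side',(265,228,300,275))):
    im=cv2.imread(f'pics/{n}0.png');d=np.load(f'pics/{n}0.npy');c=camera_params(n);T=c['cam_to_world']
    h=cv2.cvtColor(im,cv2.COLOR_BGR2HSV);m=cv2.inRange(h,(4,150,100),(20,255,255))
    v,u=np.nonzero(m);k=(u>box[0])&(u<box[2])&(v>box[1])&(v<box[3]);u,v=u[k],v[k]
    P=pts(c,T,np.c_[u,v],d[v,u]);S=P[abs(P[:,2]-.2)<.006]
    w,V=np.linalg.eigh(np.cov(S[:,:2].T));x=V[:,1]
    print(n,len(S),S.mean(0),np.degrees(np.arctan(x[1]/x[0])),np.sqrt(12*w)*1000)
o=get_obs();print(o['t'],o['gripper_width'],o['contact_force'])
```

```text
top 172 [ 0.49011229 -0.25416392  0.19880113] 36.23788486415435 [16.2117137  50.90077495]
side 153 [ 0.4888718  -0.25883119  0.20004021] 34.730887366772436 [15.31811832 57.10402353]
0.1 1.0026429766640568 [-0.20727407  1.01439655  0.01561091]
```

```bash
python3 -m creep '[[1,20,24,20,0,0,0.08],[1,37,44,10,0,0,0.1],[1,37,44,0,0,0,0.1],[1,37,44,0,0,0,0.1],[1,37,44,0,0,0,0]]' 40; python3 -m creep '[[1,37,44,0,0,0,0],[1,37,44,0,0,0,0],[1,37,44,0,0,0,0],[1,30,40,0,0,0,0],[1,0,0,0,0,0,0]]'; python3 -c "
from h import *
o=get_obs();w,x,y,z=o['tool_rot'];print(o['t'],o['eef_pos'],o['tool_rot'],'yaxis',np.degrees(2*np.arctan2(y,x))+90,o['q'])"
```

```text
t: 0.72
eef_pos: [0.3278, -0.4543, 0.2611]
tool_rot: [-0.0, 0.953, 0.304, -0.0]
contact_force: [1.6, -0.4, -1.0]
gripper_width: 0.998
grasp_force: 0.0
t: 1.35
eef_pos: [0.4706, -0.2794, 0.2611]
tool_rot: [-0.001, 0.951, 0.308, 0.001]
contact_force: [-0.2, 0.0, -0.6]
gripper_width: 1.001
grasp_force: 0.0
1.35 [ 0.4706465  -0.27935612  0.26114013] [-7.92537485e-04  9.51415599e-01  3.07907902e-01  6.73626090e-04] yaxis 125.86641220770359 [ 0.65961535  0.25578538 -0.28272433  1.81246534  0.07757506  1.08431778
 -0.59550402]
```

```bash
python3 -m creep '[[1,19,23,0,0,0,-0.01],[1,0,0,-40,0,0,0],[1,0,0,-40,0,0,0],[1,0,0,-8,0,0,0],[1,0,0,0,0,0,0]]' 25; python3 -m creep '[[-1,0,0,0,0,0,0],[-1,0,0,0,0,0,0],[-1,0,0,0,0,0,0],[-1,0,0,0,0,0,0],[-1,0,0,0,0,0,0]]'
```

```text
t: 1.98
eef_pos: [0.4868, -0.2617, 0.1736]
tool_rot: [-0.0, 0.954, 0.299, -0.0]
contact_force: [0.1, 0.1, 0.7]
gripper_width: 1.003
grasp_force: 0.0
t: 2.6
eef_pos: [0.487, -0.2609, 0.1736]
tool_rot: [-0.0, 0.954, 0.299, -0.0]
contact_force: [-1.0, 0.2, 3.0]
gripper_width: 0.179
grasp_force: 31.0
```

```bash
python3 -m creep '[[-1,-0.5,0.6,0,0,0,-0.138],[-1,-0.5,0.6,0,0,0,-0.138],[-1,-0.5,0.6,0,0,0,-0.138],[-1,-0.5,0.6,0,0,0,-0.138],[-1,-0.5,0.6,0,0,0,-0.138]]'; python3 -m creep '[[-1,0,0,0,0,0,0],[-1,0,0,0,0,0,0]]'
python3 - <<'E'
from h import *
o=get_obs();w,x,y,z=o['tool_rot'];print(np.degrees(2*np.arctan2(y,x)))
save('side','s1')
cv2.imwrite('pics/s1c.png',cv2.resize(cv2.imread('pics/s1.png')[170:350,180:400],None,fx=3,fy=3,interpolation=cv2.INTER_CUBIC))
E
```

```text
t: 3.22
eef_pos: [0.4843, -0.2578, 0.173]
tool_rot: [-0.0, 0.999, -0.043, -0.0]
contact_force: [1.8, 0.4, -0.3]
gripper_width: 0.18
grasp_force: 30.5
t: 3.48
eef_pos: [0.4845, -0.2579, 0.1731]
tool_rot: [-0.0, 0.999, -0.04, -0.0]
contact_force: [0.1, 0.2, -0.3]
gripper_width: 0.179
grasp_force: 30.4
-4.552518015749804
```

View pics/s1c.png

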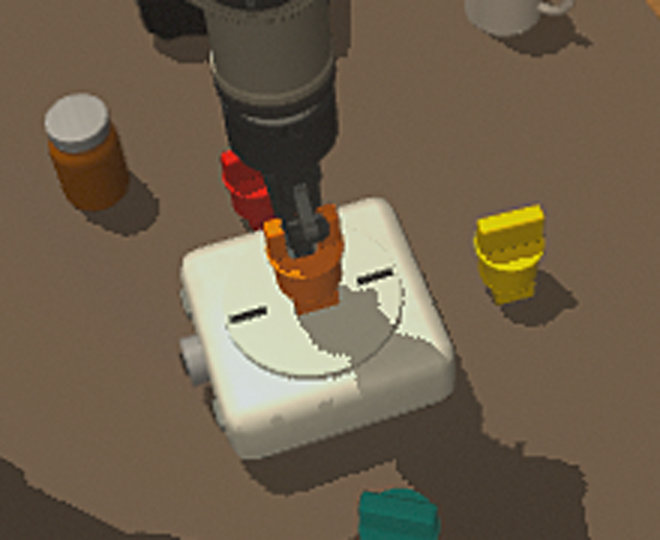

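The bar at crop (300,245) now lies in line with the marks at (248,316) and (375,276). I'll lower it while gripped, watching the force.

```bash
python3 -m creep '[[-1,0,0,-4,0,0,0],[-1,0,0,-4,0,0,0],[-1,0,0,-4,0,0,0],[-1,0,0,0,0,0,0]]'
```

```text
t: 4.03
eef_pos: [0.4842, -0.2578, 0.1607]
tool_rot: [-0.0, 0.999, -0.041, -0.0]
contact_force: [-0.3, 1.8, -2.6]
gripper_width: 0.182
grasp_force: 30.4
```

```bash
python3 -m creep '[[-1,0,0,-2.5,0,0,0],[-1,0,0,0,0,0,0],[1,0,0,0,0,0,0],[1,0,0,0,0,0,0],[1,0,0,0,0,0,0]]';python3 -m creep '[[1,0,0,0,0,0,0],[1,0,0,30,0,0,0],[1,0,0,50,0,0,0],[1,-25,-30,30,0,0,0],[1,-30,-40,10,0,0,0]]';python3 -m creep '[[1,-30,-45,0,0,0,0],[1,-30,-45,0,0,0,0],[1,-30,-45,0,0,0,0],[1,0,0,0,0,0,0],[1,0,0,0,0,0,0]]'
python3 - <<'E'
from h import *
K=[]
for n,box in(('top',(375,245,425,300)),('side',(262,228,302,285))):
    im,d=save(n,n+'2');im=im[:,:,::-1].copy();c=camera_params(n);T=c['cam_to_world']
    h=cv2.cvtColor(im,cv2.COLOR_BGR2HSV);m=cv2.inRange(h,(4,150,60),(20,255,255))
    v,u=np.nonzero(m);k=(u>box[0])&(u<box[2])&(v>box[1])&(v<box[3]);u,v=u[k],v[k]
    P=pts(c,T,np.c_[u,v],d[v,u]);print(n,np.percentile(P[:,2],[50,80,90,95]))
    S=P[abs(P[:,2]-.184)<.006]
    w,V=np.linalg.eigh(np.cov(S[:,:2].T));x=V[:,1]
    print(len(S),S.mean(0),np.degrees(np.arctan(x[1]/x[0])),np.sqrt(12*w)*1000)
    a,b=(box[0]-50,box[1]-50);K.append(cv2.resize(im[b:b+150,a:a+150],(400,400)))
cv2.imwrite('pics/f.png',np.hstack(K))
E
```

```text
t: 4.65
eef_pos: [0.4846, -0.2584, 0.159]
tool_rot: [0.0, 0.999, -0.041, 0.0]
contact_force: [0.8, -0.1, -0.6]
gripper_width: 0.81
grasp_force: 0.0
t: 5.28
eef_pos: [0.4306, -0.3284, 0.2814]
tool_rot: [0.001, 0.999, -0.04, 0.002]
contact_force: [0.4, -1.0, 0.1]
gripper_width: 1.003
grasp_force: 0.0
t: 5.9
eef_pos: [0.3398, -0.4625, 0.2786]
tool_rot: [-0.0, 0.999, -0.041, 0.0]
contact_force: [0.3, 0.2, -0.5]
gripper_width: 0.999
grasp_force: 0.0
top [0.15225573 0.18296077 0.18458535 0.18588191]
169 [ 0.48894083 -0.25573151  0.18300371] -5.173087017245914 [15.74347352 52.68605904]
side [0.15166913 0.18177919 0.18498917 0.18614177]
166 [ 0.48907261 -0.26010079  0.18421173] -4.040646955802896 [16.03588633 55.09858935]
```

View pics/f.png

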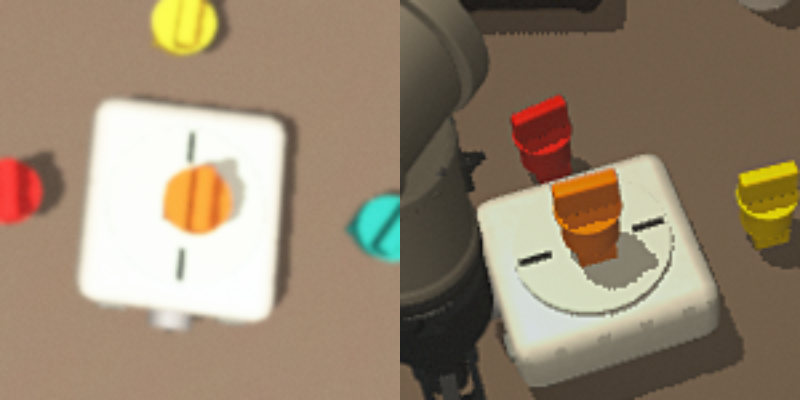

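Both views show the coupling seated: bar top is at 0.184 m, down from 0.200 m, and the bar at about -4.5° lies in line with the marks (left panel (191,147) and (180,265)). The arm is clear of it.

```bash
python3 -c "
from station import *
print(hand_in())"
```

```text
the job is handed in; nothing more can be done
None
```

The orange coupling was turned about 40°, dropped 16 mm to its seated height in line with the key marks, and let go; the arm went nowhere near the blue coupling or mug, and the job is handed in, with no verdict shown.

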